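# Tuck the terminal cover under the lapped cover and hold it down on its seal

### The job

Refit the loose cover plate on the terminal box: take it by its black grip rib, slip its plain front edge in under the overlapping edge of the box's other cover without prising that cover up, then lower its two holes over the two studs and press it flat down on its rubber seal. Finish while still holding it there, gripped and pressed fully flat, as if for someone to fasten it, and leave the other things on the bench undisturbed.

Things in the scene. Friction and masses are not known exactly. Their poses are not given: they have to be found in the camera images.
- terminal_box: grey junction box on its back, fixed to the bench, 200 x 110 mm (x, y), origin mid underside, z up. Half toward -x (end with three black glands, out to x -119): open terminal compartment, rim 45 mm up. Half toward +x: closed by lap_cover. Cover plate home: its origin at x -40, y 0, z 45 mm in this frame, x axes alike, front edge at x +18, resting on the rim
- stud_left (a point): foot of the stud at the +y side of the box, at box x = -88, y = +40, z = 45 mm (rim height). The stud is 5 mm in diameter, stands 7.5 mm above the rim and tapers to 2 mm at its tip
- stud_right (a point): foot of the same kind of stud at the -y side, at box x = -88, y = -40, z = 45 mm
- lap_cover (a joint): opening angle (rad) of the box's other cover, a plate 94 x 110 x 4 mm, top 56 mm above the box's underside, hinged at its far edge (box x +100); 0 = lying down. Only a weak spring and its weight hold it: about 1.5 N upward at the lapped edge lifts it; 0.05 rad is 4.7 mm of lift at that edge
- lap_edge (a point): middle of the lower edge of lap_cover's overlapping edge: box x +6, y 0, z 52 mm when down. A flat ledge level with the low rim (45 mm up) crosses the box from x -8 to +20 mm; the lap overhangs it from x +6 on, leaving a slot 7 mm high and 14 mm deep that ends at an upright step at x +20
- seal (a joint): compression (rad) of the black rubber cord inside the compartment's rim, hinged at the ledge and springing up toward the gland end: 0 = relaxed, 3.5 mm above the rim at that end; 0.046 = pressed flush with the rim, which takes about 8 N down on the cover plate's rib. It lifts an unheld cover plate
- cover_plate: loose flat cover plate, 116 x 106 x 4 mm (x, y, z), about 0.09 kg, lying on the bench, origin mid underside, z up. In the middle of its top a black grip rib, 12 mm thick along x, 60 mm long along y, its top 32 mm above the underside. +x: plain front edge, to be tucked in. Near the tail edge (-x) two holes 8.5 mm wide
- front_edge (a point): middle of the lower front edge of the cover plate, at plate x = +58 mm, y = 0, z = 0
- hole_left (a point): hole centre at the underside, plate x = -48, y = +40 mm; goes over stud_left
- hole_right (a point): hole centre at the underside, plate x = -48, y = -40 mm; goes over stud_right
- snips_blue: side cutters with blue grips, 127 x 44 x 13 mm, lying on the flat black tool wallet; bystander. Origin: centre of the underside
- tape_1: roll of black tape, 58 mm across, 19 mm high, lying on the bench; bystander. Origin: centre of the underside
- suction_cup: small brown suction lifter with an upright ring, 42 mm across, 40 mm high, standing on the bench; bystander. Origin: centre of the underside

How it is judged:
By the outcome, as a careful person would: the job done as asked, in the order asked, and still so for the second after the job is handed in, while the arm keeps its last pose, push and grip.
It also fails if it takes over 48 s, if anything falls off the work surface, if the arm or the gripper's body presses on something with over 40 N, if the wrist force passes 120 N, or if a joint passes its speed limit or range.

### The arm

A 6-joint arm with a two-finger parallel gripper is mounted at the origin on the work surface; the furniture and walls round the work are solid. World frame = base frame: x ahead of the robot, y to its left, z up, the work surface at z = 0. Lengths are in mm, angles in rad, forces in N, time in s.
With the tool pointing down it reaches from about 400 to 825 mm from the base axis. Payload 7 kg.
Tool frame: the origin (TCP) lies at the very end of the fingers, on their centre line; the grasp point (between the pads) lies 19 mm behind it; z points along the fingers, y is the direction in which the jaws open and shut (so a half turn about z gives the same grasp; the last joint's range is limited). The gripper opens to 88 mm and grips with 3 to 60 N. Pads are 19 mm wide; open, the fingers measure 130 mm over their backs; the gripper's body (78 mm by 193 mm) begins 47 mm behind the grasp point.
Start: joints at [-0.834, 0.359, 0.012, 0, -1.224, -0.288], TCP at [292.844, -608.143, 226.561] pointing down, gripper open.
Joint ranges: [-3.07, 3.07], [-1.43, 2.12], [-1.02, 1.25], [-3.03, 1.67], [-3.05, -0], [-3.03, 3.03]. Speed limits (rad/s): [2.39, 2.39, 3.01, 3.14, 3.14, 3.14].

### API

Orientations are given as a unit quaternion [x, y, z, w].
In Python, from plant import bot gives the robot as it stands. Calls block until the motion is done:
- bot.move_ptp(position, orientation): joint-space move of the TCP to a pose.
- bot.line_to(position, velocity=150, ori=None): straight line of the TCP; ori=None keeps the orientation; velocity is the mean speed in mm/s.
- bot.move_joints(angles): joint-space move.
- bot.move_gripper(opening, force=None): finger opening in mm; force is the grip in N (None keeps the last); returns when the fingers have stopped.
- bot.pause(seconds).
- bot.solve_ik(position, orientation): joint angles nearest the present ones, or None.
- bot.read_state(): the state.
- bot.camera(name): name is "scene" or "top" or "wrist"; returns the picture (480x640x3 uint8, red, green, blue); there is no depth.
- bot.get_calibration(name): a dict with "fx", "fy", "cx", "cy" (pixels), "view" (4x4, takes a point from world to camera coordinates); the wrist camera has in their place "T_tool_cam" (4x4, takes a point from camera to tool coordinates, whose origin is the TCP and whose axes are the flange's). Camera axes: x right, y up, looking along -z (the intrinsics and any distortion apply to the point x, -y, -z); pixel columns grow to the right and rows downward; lengths in mm; the calibration is good to about 2 mm. A picture is of the moment at which its call begins: read the wrist's pose just before it. get_calibration takes no time and is no camera call.
A pose or a line that the arm cannot do raises bot.Unreachable and nothing moves.
- bot.close_job(): hands the job in, once; it reports no verdict.
The state is a dict: "t": time; "joint_pos": joint angles; "qvel": joint speeds; "tau": joint torques, N m; "tcp_pos": TCP position; "eef_rot": TCP orientation; "contact_force": force on the tool from outside, world axes, zero at the start; "moment": the same for the moment, N m; "width": finger opening in mm.
Only numpy, scipy, OpenCV 4.12 (cv2) and the standard library are available. Lean on these libraries where they do the work, as an engineer would, in place of code of your own. Each camera call takes 0.05 s, during which the arm holds its last target. There are 200 camera calls.

## Working session

There is one attempt and no reset: what is moved stays moved. The work goes in short steps, each a Python script; the robot and the scene stay as the last script left them, time stands still between calls to the robot, and variables do not carry over. Pictures are saved under pics/ and viewed, about 8 in all and at most 12, crops included, and the job is handed in when it is done.

```bash
mkdir -p pics; ls
python3 - <<'E'
from plant import bot
import cv2
for n in("scene","top"):
    cv2.imwrite(f"pics/{n}0.png",bot.camera(n)[:,:,::-1])
    c=bot.get_calibration(n);print(n,c)
print(bot.get_calibration("wrist"));print(bot.read_state())
E
```

```text
pics
scene {'fx': 526.3476393328476, 'fy': 526.3476393328476, 'cx': 312.68171701849394, 'cy': 241.18626601046333, 'view': array([[-8.81690955e-01, -4.71590517e-01, -1.49480367e-02,
         4.74244675e+02],
       [ 2.23356372e-01, -4.45076974e-01,  8.67189955e-01,
        -2.10628355e+02],
       [-4.15611586e-01,  7.61254801e-01,  4.97753089e-01,
        -9.48655770e+02],
       [ 0.00000000e+00,  0.00000000e+00,  0.00000000e+00,
         1.00000000e+00]])}
top {'fx': 533.17946808307, 'fy': 533.17946808307, 'cx': 318.26392202064216, 'cy': 239.1383786046075, 'view': array([[ 2.69005085e-02, -9.99454092e-01,  1.91801939e-02,
        -7.43171179e+01],
       [ 9.95608041e-01,  2.85082897e-02,  8.91734591e-02,
        -5.38761236e+02],
       [-8.96715732e-02,  1.66971439e-02,  9.95831419e-01,
        -1.16681290e+03],
       [ 0.00000000e+00,  0.00000000e+00,  0.00000000e+00,
         1.00000000e+00]])}
{'fx': 428.5771728779675, 'fy': 428.5771728779675, 'cx': 322.32883350879837, 'cy': 238.4700200118268, 'T_tool_cam': array([[-3.63655066e-04,  9.61499761e-01,  2.74805528e-01,
         
[... 270 characters left out ...]
])}
{'t': 0.1, 'joint_pos': array([-8.33903894e-01,  3.59298171e-01,  1.11643002e-02, -3.42800451e-04,
       -1.22412141e+00, -2.88078928e-01]), 'qvel': array([ 9.81246336e-05, -2.02372061e-03,  1.15998988e-03,  1.11748851e-03,
        6.38397402e-04,  8.47031461e-04]), 'tau': array([-1.07472959e-03, -5.84162664e+01,  2.93751436e+01,  7.01543212e+00,
        1.01554327e-02, -6.28929911e-05]), 'tcp_pos': array([ 292.65891904, -607.76174859,  225.72728438]), 'eef_rot': array([-2.22471075e-01,  9.74939005e-01,  7.14785898e-04, -2.17240275e-04]), 'contact_force': array([-0.10707878, -0.02509472, -0.54612325]), 'moment': array([ 0.025084  , -0.03192655,  0.01375994]), 'width': 87.57067371729391}
```

View pics/top0.png

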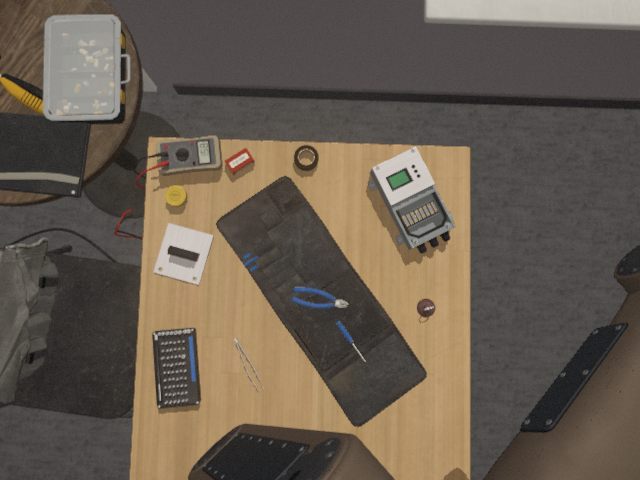

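View pics/scene0.png

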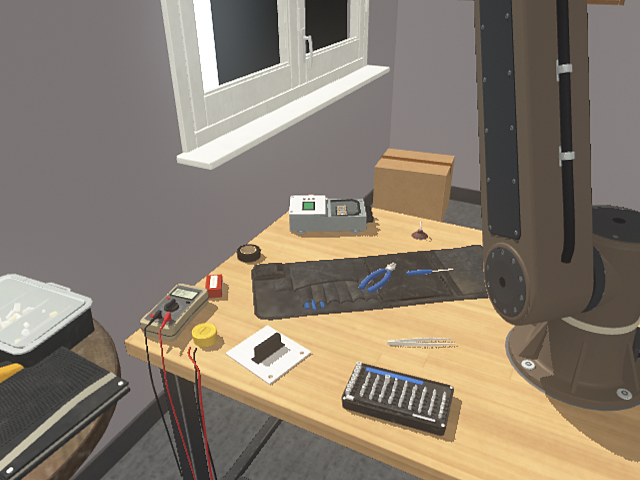

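Top view: cover plate at about (183,254) with holes toward the bottom edge, box at (412,198) with glands bottom-right, snips at (320,298), suction cup (426,308), tape (306,158). The scene view agrees. Next: coarse poses, then a close look at both.

```bash
cat > h.py <<'E'
import numpy as np, cv2
from plant import bot
from scipy.spatial.transform import Rotation as R
from scipy.optimize import least_squares
def K(c): return c["fx"],c["fy"],c["cx"],c["cy"]
def view(n,st=None):
    c=bot.get_calibration(n)
    if n!="wrist": return K(c),np.array(c["view"])
    T=np.eye(4);T[:3,:3]=R.from_quat(st["eef_rot"]).as_matrix();T[:3,3]=st["tcp_pos"]
    return K(c),np.linalg.inv(T@c["T_tool_cam"])
def proj(kv,P):
    (fx,fy,cx,cy),V=kv;p=np.atleast_2d(P)@V[:3,:3].T+V[:3,3]
    return np.c_[cx+fx*p[:,0]/-p[:,2],cy+fy*p[:,1]/p[:,2]]
def ray(kv,px,z):
    (fx,fy,cx,cy),V=kv
    d=V[:3,:3].T@np.array([(px[0]-cx)/fx,-(px[1]-cy)/fy,-1]);o=-V[:3,:3].T@V[:3,3]
    return o+d*(z-o[2])/d[2]
def pts(p,local):  # p=x,y,yaw,z0
    return np.asarray(local)@R.from_euler('z',p[2]).as_matrix().T+[p[0],p[1],p[3]]
def fit(kv,local,px,p0,z0=0):
    f=lambda p:(proj(kv,pts([*p,z0],local))-px).ravel()
    s=least_squares(f,p0,loss="soft_l1",f_scale=2);return s.x,f(s.x).reshape(-1,2)
def tool(yaw,pitch=0,flip=False):
    """down-pointing tool, jaw y along object x at yaw; pitch>0 = nose (object +x) down"""
    o=R.from_euler('z',yaw)*R.from_euler('y',pitch)
    M=np.array([[0,1,0],[1,0,0],[0,0,-1.]])  # tool x=obj y, tool y=obj x
    if flip: M=np.array([[0,-1,0],[-1,0,0],[0,0,-1.]])
    return o*R.from_matrix(M)
def snap(n,name):
    st=bot.read_state();im=bot.camera(n);cv2.imwrite(f"pics/{name}.png",im[:,:,::-1]);return st,im
E
python3 - <<'E'
from h import *
kv=view("top")
pl=[ray(kv,p,4) for p in[(171,225),(213,234),(197,283),(154,272)]];print(np.round(pl))
x=(pl[0]+pl[1]-pl[2]-pl[3]);c=np.mean(pl,0);print("plate",c,np.arctan2(x[1],x[0]))
f,r=fit(kv,[[58,53,4],[58,-53,4],[-58,-53,4],[-58,53,4]],np.array([(171,225),(213,234),(197,283),(154,272)]),[c[0],c[1],0]);print(f,r)
b=np.array([ray(kv,p,56) for p in[(371,165),(413,149)]]);print(b,np.linalg.norm(b[0]-b[1]))
d=b[0]-b[1];yaw=np.arctan2(-d[0],d[1]);m=b.mean(0)-100*np.array([np.cos(yaw),np.sin(yaw),0]);print("box",m,yaw)
for n,p,z in(("snips",(320,298),10),("tape",(306,158),19),("cup",(426,308),20)):print(n,ray(kv,p,z))
for nm,pos,yw in(("plate",[*f[:2],140],f[2]),("box",[*m[:2],190],yaw)):
  for fl in(0,1): print(nm,fl,bot.solve_ik(pos,tool(yw,0,fl).as_quat()))
E
```

```text
[[565. 275.   4.]
 [547. 179.   4.]
 [436. 210.   4.]
 [458. 308.   4.]]
plate [501.4897158 242.9936167   4.       ] -0.2820370035147855
[ 5.01958582e+02  2.43200298e+02 -2.43022254e-01] [[-2.3771816  -2.65814943]
 [ 0.60654079  0.82940093]
 [ 1.9219396   1.31799014]
 [-0.45115342 -0.30309305]]
[[ 705.41740041 -170.79092112   56.        ]
 [ 744.40656656 -263.4162946    56.        ]] 100.49684019392359
box [ 632.74453493 -255.90001784   56.        ] 0.39842164850260076
snips [409.68678981 -67.03120734  10.        ]
tape [725.66477682 -26.5362677   19.        ]
cup [ 394.0155429  -303.40870569   20.        ]
plate 0 [ 0.80220669  0.24064547 -0.3678872   0.         -0.96226365  2.09636371]
plate 1 [ 0.80220669  0.24064547 -0.3678872   0.         -0.96226365 -1.04522894]
box 0 [-0.09946958  0.39331272 -0.0205201   0.         -1.15696351 -2.64370142]
box 1 [-0.09946958  0.39331272 -0.0205201   0.         -1.15696351  0.49789123]
```

Run:
```python
from h import *
bot.move_ptp([633,-256,190],tool(.40,0,1).as_quat().tolist())
bot.pause(.2);st,_=snap("wrist","box1");np.save("box1.npy",[st]);print(st["t"],st["tcp_pos"])
bot.move_ptp([502,243,140],tool(-.26,0,1).as_quat().tolist())
bot.pause(.2);st,_=snap("wrist","plate1");np.save("plate1.npy",[st]);print(st["t"],st["tcp_pos"])
```

```text
2.0833 [ 632.60604308 -256.93705121  190.13009453]
4.2083 [502.34611481 242.48700734 139.97976474]
```

View pics/box1.png

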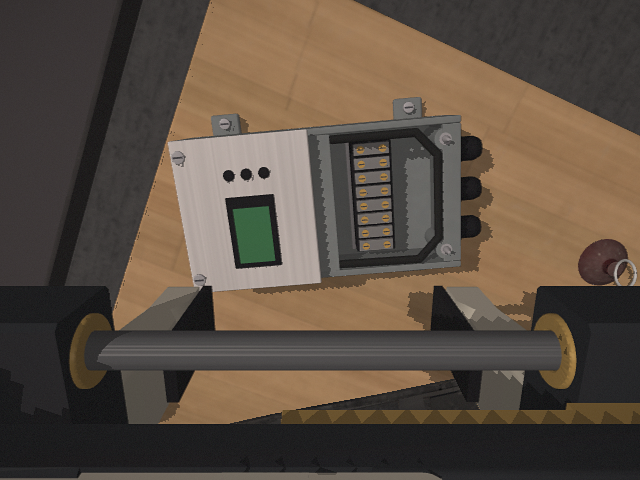

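View pics/plate1.png

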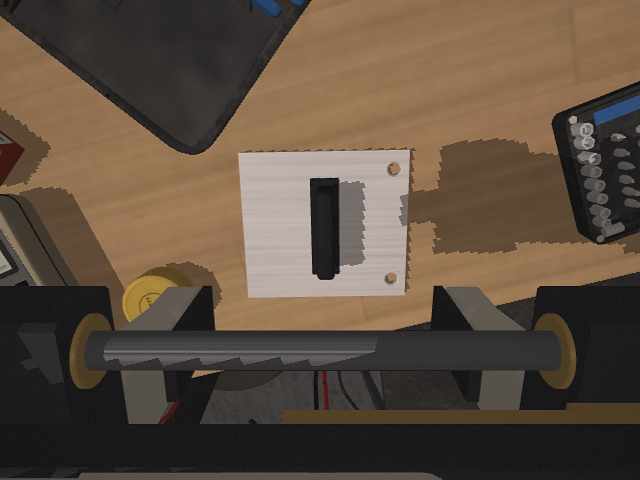

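Box view: lap cover corners (170,141), (306,129), (321,283), (193,291); studs (445,138) and (447,250); gland-end rim corners (461,116), (463,264). Plate view: corners (239,153), (409,150), (405,295), (248,297); holes (394,169) and (391,278); rib top centre about (325,227).

Run:
```python
from h import *
np.set_printoptions(precision=2,suppress=True)
st=np.load("box1.npy",allow_pickle=True)[0]
L=[[100,-55,56],[6,-55,56],[6,55,56],[100,55,56],[-88,-40,52.5],[-88,40,52.5],[-100,-55,45],[-100,55,45]]
px=np.array([(170,141),(306,129),(321,283),(193,291),(445,138),(447,250),(461,116),(463,264)])
f,r=fit(view("wrist",st),L,px,[633,-256,.4]);print(f);print(r)
L2=L[1:3]+L[4:];f,r=fit(view("wrist",st),L2,px[[1,2,4,5,6,7]],[633,-256,.4]);print(f);print(r)
st=np.load("plate1.npy",allow_pickle=True)[0]
L=[[58,-53,4],[-58,-53,4],[-58,53,4],[58,53,4],[-48,-40,4],[-48,40,4]]
px=np.array([(239,153),(409,150),(405,295),(248,297),(394,169),(391,278)])
f,r=fit(view("wrist",st),L,px,[502,243,-.25]);print(f);print(r)
```

```text
[ 637.44 -266.51    0.49]
[[-4.3  -0.2 ]
 [-0.01 -0.9 ]
 [-0.33 -0.43]
 [ 0.68  1.99]
 [ 2.11  0.27]
 [ 0.92  0.95]
 [ 0.54 -2.38]
 [-1.75  1.55]]
[ 637.36 -266.      0.49]
[[-0.81  0.01]
 [ 0.07  0.21]
 [ 1.41  0.07]
 [ 1.1   0.7 ]
 [-0.32 -2.71]
 [-1.42  1.18]]
[501.94 245.87  -0.24]
[[-0.96 -0.28]
 [ 0.68 -0.47]
 [-0.74 -0.26]
 [ 0.34  0.43]
 [ 0.32  0.17]
 [ 0.26  0.62]]
```

```bash
cat >> h.py <<'E'
BOX=[637.4,-266.3,.49]
def goal(off,pitch,front,zt,box=None):
    """TCP pose: plate's lower front edge at box-frame point `front`, nose-down pitch; off=plate offset y of plate origin in tool(obj axes), zt TCP height in plate"""
    b=BOX if box is None else box
    rb=R.from_euler('z',b[2]);rp=R.from_euler('y',pitch)
    p=np.array(front)+rp.apply([-58-off[0],-off[1],zt])
    return (rb.apply(p)+[b[0],b[1],0]).tolist(), tool(b[2],pitch,1).as_quat().tolist()
E
python3 - <<'E'
from h import *
q=tool(-.24,0,1).as_quat().tolist()
bot.move_ptp([501.9,245.9,60],q)
bot.line_to([501.9,245.9,7],80)
st=bot.read_state();print(st["t"],st["tcp_pos"],st["contact_force"])
print(bot.move_gripper(8,45));st=bot.read_state();print(st["t"],st["tcp_pos"],st["width"],st["contact_force"])
bot.line_to([501.9,245.9,150],150)
st=bot.read_state();print(st["t"],st["tcp_pos"],st["width"],st["contact_force"])
p,o=goal([0,0],.14,[-14,0,75],7);print(p)
bot.move_ptp([p[0],p[1],p[2]+20],o);bot.line_to(p,100);bot.pause(.2)
st,_=snap("wrist","hold1");np.save("hold1.npy",[st]);print(st["t"],st["tcp_pos"],st["contact_force"])
E
```

```text
5.4917 [502.21901169 246.16005371   7.39781506] [0.79981757 0.07254628 0.40854507]
False
6.675 [501.85526103 245.88174754   6.96211072] 11.529092793479848 [-0.06102258  1.08335488 -0.44785429]
7.775 [501.31539573 245.49203332 149.00979177] 11.585203399673553 [-1.26605196  0.46010224 -1.51554139]
[575.2345978925357, -299.45828861505686, 90.02501262285418]
10.3083 [ 575.66653203 -299.42457901   90.62265195] [ 0.84736928  0.78533202 -0.44250847]
```

View pics/hold1.png

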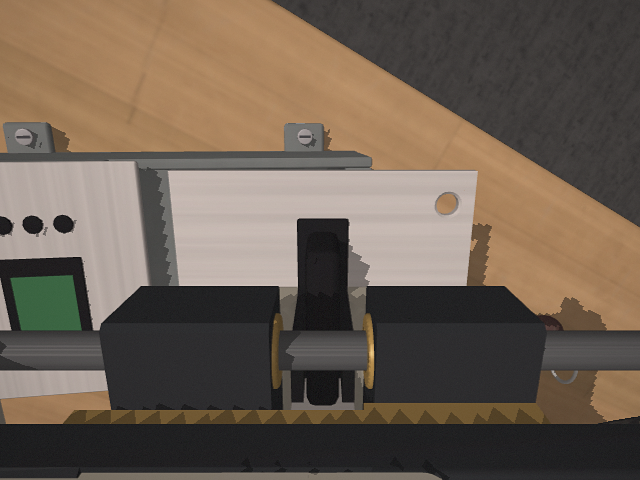

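Run:
```python
from h import *
np.set_printoptions(precision=2,suppress=True)
st=np.load("hold1.npy",allow_pickle=True)[0];kv=view("wrist",st)
Rt=R.from_quat(st["eef_rot"]);M=tool(0,0,1)
L=np.array([[58,-53,4],[-58,-53,4],[-48,-40,4]]);px=np.array([(168,170),(477,171),(447,204)])
# plate in tool frame: offset (x,y,z) obj axes, yaw, pitch small
def P(p,L): 
    o=Rt*M.inv()  # obj axes nominal
    return st["tcp_pos"]+o.apply(R.from_euler('zyx',[p[2],p[3],0]).apply(L)+[p[0],p[1],-7])
f=lambda p:(proj(kv,P(p,L))-px).ravel()
s=least_squares(f,[0,0,0,0]);print("plate in tool",s.x,"res",f(s.x))
print("pred box", proj(kv,pts([*BOX,0],[[6,-55,56],[6,55,56],[-100,-55,45],[-100,-55,0],[20,-55,45]])))
im=cv2.imread("pics/hold1.png")[140:300,110:490]
cv2.imwrite("pics/crop1.png",cv2.resize(im,None,fx=2.1,fy=2.1,interpolation=cv2.INTER_CUBIC))
```

```text
plate in tool [ 1.5  -1.09 -0.   -0.01] res [ 0.04 -0.07 -0.35 -0.38  0.32  0.46]
pred box [[135.86 162.5 ]
 [162.66 388.07]
 [374.   156.85]
 [354.24 149.72]
 [109.47 160.37]]
```

View pics/crop1.png

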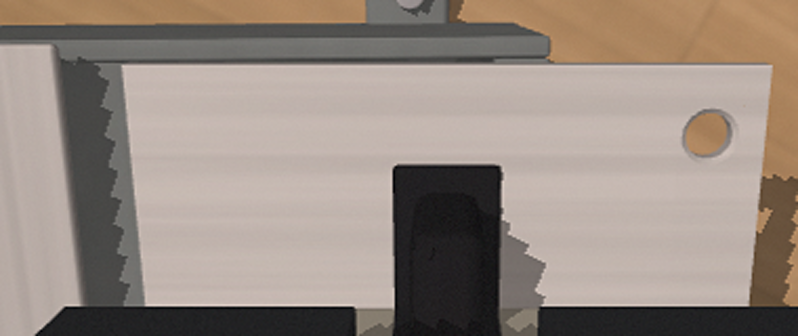

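Plate in grip: offset about (1.5, -1.1) mm in the camera's terms; the lap corner seen at (137,161) matches prediction (136,162.5). Now land the front edge gently on the open ledge ahead of the lap, to find the height.

```bash
cat >> h.py <<'E'
OFF=[1.5,-1.1];ZT=7
def boxforce(st): return R.from_euler('z',-BOX[2]).apply(st["contact_force"])
def go(front,pitch,v=30):
    p,o=goal(OFF,pitch,front,ZT);bot.line_to(p,v,o)
def settle(t=.15):
    bot.pause(t);return bot.read_state()
E
python3 - <<'E'
from h import *
np.set_printoptions(precision=2,suppress=True)
go([-1,0,56],.12,60);go([-1,0,49.5],.12,30)
st=settle(.3);f0=boxforce(st);print(st["t"],f0,st["tcp_pos"])
z=49.5
while z>42:
    z-=.5;go([-1,0,z],.12,20);st=settle(.1);f=boxforce(st)-f0;p,_=goal(OFF,.12,[-1,0,z],ZT)
    print(z,f,st["tcp_pos"]-p)
    if f[2]>2 or np.linalg.norm(f)>5:break
print(st["t"]);snap("wrist","ledge")
E
```

```text
11.5583 [ 1.03 -0.45 -0.48] [ 584.69 -293.22   63.72]
49.0 [-0.59  0.26 -0.73] [-0.01 -0.01  0.01]
48.5 [-1.62 -0.1  -0.48] [-0.    0.   -0.02]
48.0 [-1.09  0.46 -0.54] [ 0.01 -0.02  0.  ]
47.5 [ 0.04  0.28 -0.87] [-0.01 -0.01 -0.03]
47.0 [-0.37  0.16 -0.69] [ 0.01  0.01 -0.01]
46.5 [-0.86  0.5  -1.19] [ 0.01 -0.   -0.  ]
46.0 [-0.89  0.09  0.15] [-0.01 -0.02 -0.02]
45.5 [-1.65  1.04 -0.1 ] [-0.02 -0.01 -0.01]
45.0 [-0.86  0.32 -0.67] [-0.04  0.01 -0.02]
44.5 [-1.43  0.98  1.7 ] [ 0.04 -0.04  0.17]
44.0 [-3.37  2.61  6.01] [ 0.01 -0.14  0.47]
15.4083
```

Run:
```python
from h import *
np.set_printoptions(precision=2,suppress=True)
go([-1,0,45.4],.12,20);st=settle(.3);f0=boxforce(st);print(st["t"],f0)
x=-1
while x<22:
    x+=3 if x<14 else .7
    go([x,0,45.4],.12,20);st=settle(.1);f=boxforce(st)-f0;p,_=goal(OFF,.12,[x,0,45.4],ZT)
    print(round(x,1),f,R.from_euler('z',-BOX[2]).apply(st["tcp_pos"]-p))
    if f[0]<-4 or np.linalg.norm(f)>6:break
    
print(st["t"]);st,_=snap("wrist","slot");snap("scene","sc2");np.save("slot.npy",[st])
```

```text
16.0083 [-0.23  0.62 -1.14]
2 [ 0.26 -0.86  1.07] [ 0.06  0.01 -0.02]
5 [ 0.58 -0.39 -0.16] [ 0.    0.02 -0.02]
8 [ 0.05  0.38 -0.03] [ 0.02 -0.   -0.03]
11 [-0.33 -1.04 -0.57] [ 0.03  0.04 -0.04]
14 [-0.43 -0.63  0.37] [ 0.02  0.03 -0.03]
14.7 [-0.16 -0.18 -0.39] [-0.02 -0.   -0.01]
15.4 [-0.35 -0.9   0.52] [-0.01 -0.   -0.01]
16.1 [ 0.72 -0.08 -0.04] [ 0.05 -0.01 -0.01]
16.8 [ 0.27 -0.31  0.12] [ 0.01  0.01 -0.02]
17.5 [ 0.14 -0.63 -0.62] [0.01 0.01 0.  ]
18.2 [ 0.04 -1.02  0.35] [ 0.03  0.01 -0.01]
18.9 [ 0.03 -0.13  0.37] [0.02 0.02 0.  ]
19.6 [ 0.23 -1.25  0.02] [-0.04  0.01 -0.03]
20.3 [-2.24 -0.19  1.64] [-0.5   0.12 -0.04]
21.0 [-5.85  0.16  2.34] [-1.15  0.19  0.01]
21.5083
```

View pics/slot.png

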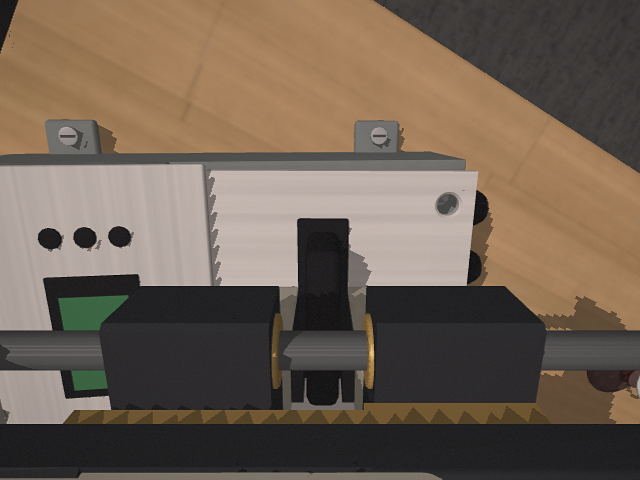

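The plate's front edge is under the lap (lap edge at column 207–213, apparently still down), step contact felt at commanded ~20, confirming x. The stud shows in the hole at (447,204). Back off to x=18, lower to just above the stud tips and look.

Run:
```python
from h import *
np.set_printoptions(precision=2,suppress=True)
go([17.9,0,45.3],.12,20);go([17.9,0,45.2],.085,15)
st=settle(.3);print(st["t"],boxforce(st));kv=view("wrist",st);st,im=snap("wrist","tip")
print(proj(kv,pts([*BOX,0],[[6,-55,56],[-100,-55,45],[-88,-40,52.5],[-88,-40,45]])))
o=R.from_quat(st["eef_rot"])*tool(0,0,1).inv()
print("hole",proj(kv,st["tcp_pos"]+o.apply(np.array([[-48,-40,4],[-48,-40,0],[-58,-53,4],[-58,-53,0]])+[1.5,-1.1,-7])))
c=im[140:300,160:500,::-1];cv2.imwrite("pics/crop2.png",np.vstack([cv2.resize(c[:80,:],None,fx=2.3,fy=2.3,interpolation=cv2.INTER_CUBIC),cv2.resize(c[40:90,240:325],(782,380),interpolation=cv2.INTER_CUBIC)]))
```

```text
22.5167 [ 0.3  -0.5  -0.14]
[[197.83 166.68]
 [469.22 160.97]
 [444.19 201.38]
 [437.7  197.89]]
hole [[447.36 204.24]
 [444.5  202.21]
 [476.75 170.22]
 [473.14 168.94]]
```

View pics/crop2.png

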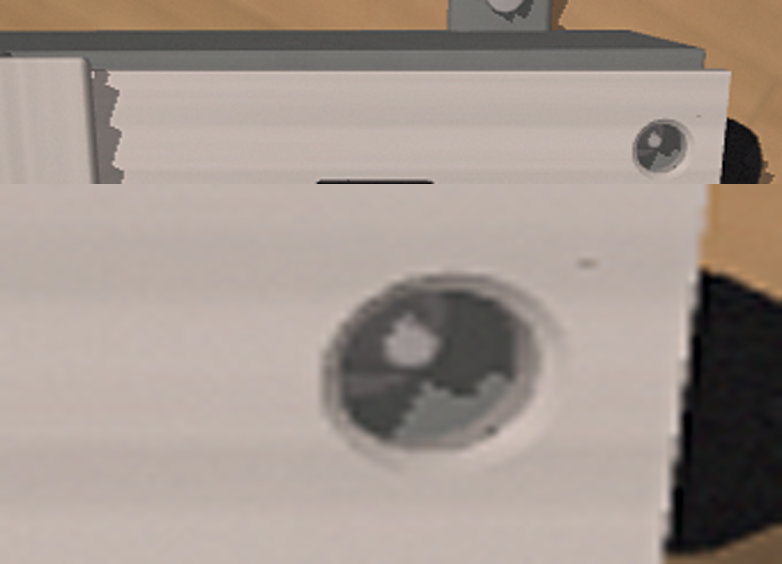

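Stud tip sits inside the hole (stud ≈(444.6,200.8) against predicted (444.2,201.4)). Lowering.

Run:
```python
from h import *
np.set_printoptions(precision=2,suppress=True)
f0=np.zeros(3)
for pi in(.07,.055,.04,.03,.02,.01,0.):
    go([17.7,0,45.0],pi,12);st=settle(.1);f=boxforce(st);p,_=goal(OFF,pi,[17.7,0,45.],ZT)
    print(pi,f,st["moment"],R.from_euler('z',-BOX[2]).apply(st["tcp_pos"]-p))
    if np.linalg.norm(f)>12 or np.hypot(f[0],f[1])>6:break
print(st["t"]);snap("wrist","low")
```

```text
0.07 [-0.63 -0.29 -1.34] [ 0.14 -0.09 -0.04] [-0.14 -0.03  0.05]
0.055 [ 0.01  0.54 -0.  ] [ 0.04 -0.01 -0.02] [-0.13 -0.04  0.04]
0.04 [-0.11  0.32 -0.94] [ 0.   -0.04 -0.05] [-0.09 -0.01  0.03]
0.03 [0.69 0.12 0.05] [ 0.33 -0.18 -0.06] [ 0.27 -0.13  0.27]
0.02 [0.78 0.68 1.67] [ 0.34 -0.25 -0.03] [ 0.21 -0.13  0.23]
0.01 [1.75 1.24 2.62] [ 0.33 -0.34  0.01] [ 0.17 -0.13  0.19]
0.0 [1.99 1.12 4.84] [ 0.35 -0.39  0.  ] [ 0.16 -0.13  0.18]
25.0167
```

Run:
```python
from h import *
np.set_printoptions(precision=2,suppress=True)
for z in(44.6,44.2,43.8,43.4,43.):
    go([17.8,0,z],0.,10);st=settle(.15);f=boxforce(st);p,_=goal(OFF,0,[17.8,0,z],ZT)
    print(z,f,R.from_euler('z',-BOX[2]).apply(st["moment"]),z+st["tcp_pos"][2]-p[2])
    if f[2]>16:break
st=settle(.2);print(st["t"],st["width"],st["joint_pos"]);kv=view("wrist",st);st,im=snap("wrist","fin");_,s=snap("scene","sc3")
o=R.from_quat(st["eef_rot"])*tool(0,0,1).inv()
print("tilt",o.as_euler('zyx'))
print("expect home",proj(kv,pts([*BOX,0],[[-98,-53,49],[-98,-53,45],[-88,-40,49],[-88,-40,52.5],[6,-55,56],[-100,-55,45]])))
c=im[140:260,160:500,::-1];d=s[150:260,250:420,::-1]
cv2.imwrite("pics/crop3.png",np.vstack([cv2.resize(c,(780,275),interpolation=cv2.INTER_CUBIC),cv2.resize(d[35:95],(780,275),interpolation=cv2.INTER_CUBIC)]))
```

```text
44.6 [1.55 1.15 7.07] [ 0.42 -0.25  0.01] 44.99718569453638
44.2 [1.22 1.01 8.81] [ 0.72 -0.05  0.04] 44.9577755288969
43.8 [ 0.07  2.21 10.96] [1.22 0.15 0.  ] 44.981168935932814
43.4 [ 0.07  4.36 14.63] [ 1.55  0.33 -0.01] 44.967302153149085
43.0 [-1.08  4.51 17.05] [ 1.96  0.59 -0.07] 44.98024633879497
27.2667 11.462652419689864 [-0.15  0.49 -0.22  0.   -0.87  0.64]
tilt [ 0.49 -0.   -0.  ]
expect home [[476.57 170.78]
 [472.97 169.5 ]
 [447.16 204.81]
 [449.77 206.67]
 [193.75 167.56]
 [478.69 164.25]]
```

View pics/crop3.png

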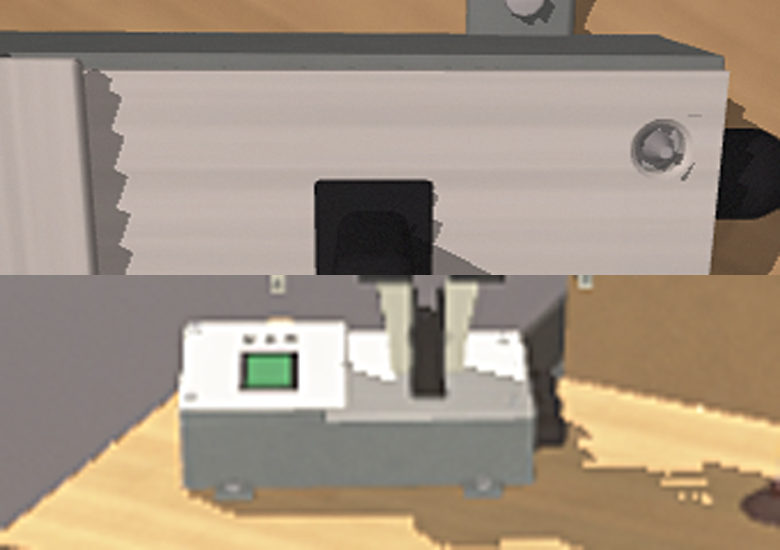

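Stud stands centred in the hole, plate looks flat, height stopped at 45.0 (rigid contact), lap down. A sideways force of 4.5 N and a roll moment build up while pressing (arm compliance), so I relieve those with a small shift and check again.

Run:
```python
from h import *
np.set_printoptions(precision=4,suppress=True)
def rep(tag):
    st=settle(.25);o=R.from_quat(st["eef_rot"])*tool(0,0,1).inv()
    print(tag,st["t"],boxforce(st),R.from_euler('z',-BOX[2]).apply(st["moment"]),o.as_euler('zyx'),(R.from_euler('z',-BOX[2]).apply(st["tcp_pos"]-np.array([*BOX[:2],0]))))
rep("0")
bot.move_gripper(8,55);rep("g")
for x,y,z in((17.8,.3,43.2),(17.8,.6,43.2),(17.8,.6,43.2)):
    go([x,y,z],0.,10);rep((x,y,z))
_,im=snap("wrist","fin2");_,t=snap("top","top2");_,s=snap("scene","sc4")
a=cv2.imread("pics/top0.png")[:,:,::-1]
for n,(u,v) in dict(snips=(320,298),tape=(306,158),cup=(426,308),mm=(190,155),red=(239,161),yel=(176,196)).items():
    print(n,np.abs(a[v-14:v+14,u-14:u+14].astype(int)-t[v-14:v+14,u-14:u+14]).mean())
d=s[185:240,280:380,::-1];e=cv2.imread("pics/scene0.png")[185:240,280:380]
cv2.imwrite("pics/cmp.png",np.vstack([cv2.resize(x,(500,275),interpolation=cv2.INTER_CUBIC) for x in(e,d)]))
```

```text
0 27.6167 [-1.1403  5.6795 16.7361] [ 1.96    0.5285 -0.0045] [ 0.4906 -0.0008 -0.0006] [-41.6446   0.9517  51.9712]
g 28.0833 [-1.8602  5.5124 16.4863] [ 2.0157  0.5464 -0.0222] [ 0.4905 -0.0008 -0.0006] [-41.6662   0.9507  51.9779]
(17.8, 0.3, 43.2) 28.5833 [-1.6435  2.5337 14.2574] [ 1.215   0.509  -0.0352] [ 0.4905 -0.0009 -0.0009] [-41.6875   0.9431  51.9695]
(17.8, 0.6, 43.2) 29.0833 [-1.3135  1.9304 13.2481] [0.7432 0.618  0.068 ] [ 0.4905 -0.0013 -0.0012] [-41.6335   0.9449  51.9933]
(17.8, 0.6, 43.2) 29.5833 [-1.5648  1.4113 13.7071] [0.7606 0.5675 0.037 ] [ 0.4905 -0.0012 -0.0012] [-41.6558   0.9614  51.9739]
snips 41.89498299319728
tape 24.307397959183675
cup 24.8265306122449
mm 8.600340136054422
red 9.38562925170068
yel 9.09438775510204
```

View pics/cmp.png

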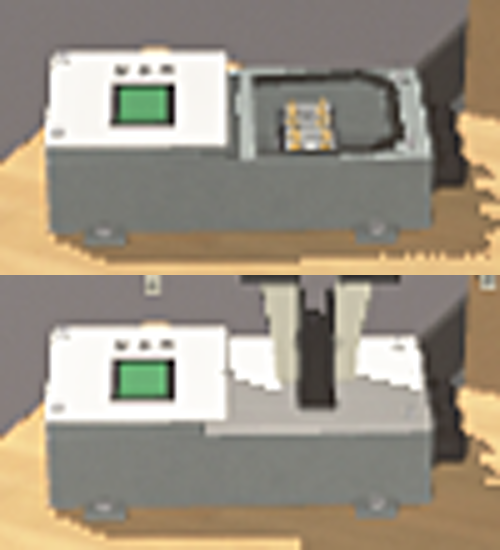

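View pics/top2.png

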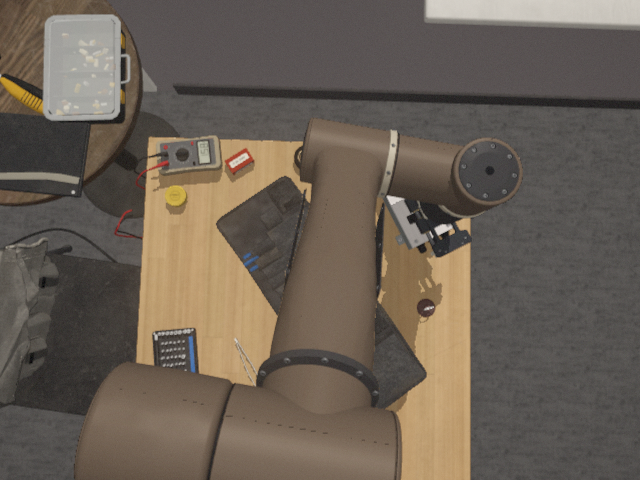

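```bash
python3 -c "
from plant import bot
bot.close_job()"
```

```text
the job is handed in; nothing more can be done
```

The cover plate is refitted and the job handed in at about 29.6 s. The arm is still gripping the rib (55 N commanded) and pressing the plate down with about 13.7 N; the seal needs about 8 N.

**How it went:**
- I took the plate by its rib and tilted it nose-down.
- I found the ledge height by touching it lightly. The front edge then slid under the lap with no lifting force felt.
- A gentle touch on the end step, up to about 6 N, confirmed the x position. I backed off 2 mm, lowered the plate over the studs with no jamming, and pressed it flat.

**Last checks:**
- **Height and tilt:** the plate stopped against something rigid at 45.0 mm, and the tool is within about 0.001 rad of level.
- **Lap cover:** the before and after pictures show it in the same position.
- **Studs:** the wrist picture shows the right stud centred in its hole. The left stud was hidden by the gripper, so I only infer that it fits from the low forces and the level plate.
- **Side load:** pressing built up about 5 N sideways plus a roll moment. I relieved this to about 1.4 N and 0.8 N m.
- **Bystanders:** the suction cup is in place in the last top view. The arm hides the snips and most of the tape, so I could not check them directly, but the gripper and plate never came low near either. The picture-difference numbers for these three were spoiled by the arm and its shadow.

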